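# Close and bolt the cover of a dowelled sample-cell fixture

## Robot

A 6-joint arm with a two-finger parallel gripper is mounted at the origin on a cart in front of the work surface, level with it; the furniture and walls round the work are solid. World frame = base frame: x ahead of the robot, y to its left, z up, the work surface at z = 0. Lengths are in m, angles in rad, forces in N, time in s.
With the tool pointing down it reaches from about 0.275 to 0.725 m from the base axis. Payload 15.9 kg.
Tool frame: the origin (TCP) lies midway between the tips of the shut fingers; the grasp point (between the pads) lies 19 mm behind it; z points along the fingers, y is the line along which they close (so a half turn about z gives the same grasp; the last joint's range is limited). The gripper opens to 85 mm and grips with 20 to 120 N. Pads are 22 mm wide; open, the fingers measure 114 mm over their backs; the gripper's body (76 mm by 85 mm) begins 54 mm behind the grasp point. The pads swing forward as they close: fully open they stand 13 mm farther back than shut.
Start: joints at [-1.345, 0.213, -0.034, 1.323, 0, 1.571], TCP at [0.112, -0.487, 0.231] pointing down, gripper open.
Joint ranges: [-2.98, 2.98], [-0.74, 1.72], [-1.14, 1.35], [-2.1, 2.04], [-1.57, 1.44], [-3.14, 3.14]. Speed limits (rad/s): [1.89, 1.89, 2.39, 2.57, 3.14, 3.14].

## Interface

Orientations are given as [roll, pitch, yaw] about the fixed x, y, z axes, in that order (R = Rz(yaw) Ry(pitch) Rx(roll)).
In Python, from cell import sense, read_camera, sign_off gives the robot as it stands.
- The arm moves only by the shell command python3 -m creep 'ROWS' [FORCE]. ROWS is JSON, a list of rows, each an object with "xyz": the shift along the tool's x, y, z in m, a list of three; "yaw": the turn about the tool's z in rad; "hand": the closure in counts, from 0 (fully open) to 255 (shut). In form: [{"xyz": [dx, dy, dz], "yaw": yaw, "hand": hand}, ...]. A call has 1 to 5 rows; each row shifts and turns the commanded pose from where the row before left it, along the tool's axes as they then stand; what a row does not reach is not made up. A row lasts 1/12 s, in which the tool goes at most 41.7 mm and 7.16 degrees, less where a joint would pass 70% of its speed; a pose out of reach is approached as far as the arm can. A call is refused whole if a number of a shift passes 0.0417 or a number of a turn 0.125, either way. A call with a gripper value outside its range is refused whole. The fingers move at their own pace and stop on an object; FORCE is the grip in N (left out, the last holds). Time passes only in rows, so rows that do not move let the fingers close. It gives the time, the measured TCP pose, the force, the opening and the grip force at its end, in the units of the state.
- sense(): the state, without advancing time (a new reading comes with each control period).
- read_camera(name): name is "scene" or "top"; returns a dict with "pixels" (420x560x3 uint8, red, green, blue), "vfov" (degrees; the focal length in pixels is half the picture's height over the tangent of half this angle, whatever the lens; pixels are square), "cx", "cy" (the principal point, pixels), "eye" and "orientation" of the camera in the world. Camera axes: x right, y down, z forward; pixel columns grow to the right and rows downward; lengths in m; the calibration is good to about 2 mm. A picture is of the moment at which its call begins. There is no depth.
- sign_off(): hands the job in; it is judged then, once.
The state is a dict: "clock": time; "joint_positions": joint angles; "qvel": joint speeds; "joint_efforts": joint torques, N m; "position": TCP position; "eef_rot": TCP orientation; "wrist_force": force on the tool from outside, world axes, zero at the start; "moment": the same for the moment, N m; "grip_width": finger opening in m; "grip_force": force on a finger pad.
Only numpy, scipy, OpenCV 4.12 (cv2) and the standard library are available. Lean on these libraries where they do the work, as an engineer would, in place of code of your own. Each camera call takes 0.05 s, during which the arm holds its last target. There are 200 camera calls.

## Task

Put the grey cover plate on the sample-cell fixture: bring its two holes over the two brass dowel pins and lower it level until it lies flat on both steel rails, with its front ear between the bolt and the keeper. Then push the red-knobbed sliding bolt all the way across, over the ear and fully into the keeper, let go, and leave the mirror mount, optic box and lens tube where they stand.

Things in the scene. Friction and masses are not known exactly. Their poses are not given: they have to be found in the camera images.
- fixture: Sample-cell fixture, fixed to the table. Origin: at table height, midway between its two rails; x points from its bolt side (front, nearest the robot) to the back, y along the bolt, z up. Base plate local x -82..+80, y -100..+100, 8 mm thick; the sample cell between the rails is 28 mm high. On the plate stands the dowel yoke: see pin_line.
- pin_line (a point): Nominal midpoint of the dowel tips: over the fixture's origin, 46 mm above the table; axes as the fixture's. The two upright brass pins (8 mm, 0.8 mm chamfer) stand at y -72 and +72, but their yoke is clamped (rigid) in slots along x: both share one unreported x offset, new each time, anywhere from -14 to +14 mm from here. Find it by feel or by eye.
- rail_level (a point): Height of the tops of the two steel rails, 34 mm above the table (12 mm below the pin tips), over the fixture's origin. Each rail is 84 mm (x) by 24 mm (y), its pin at its middle. A seated cover lies here; one that stands on the pin tips is 12 mm higher.
- keeper (a point): Middle of the keeper's mouth, fixed to the fixture at local x -70, y +20, 46 mm above the table; axes as the fixture's. The keeper spans x -80..-60, y +20..+36 and is 56 mm high. The bolt's channel faces it: x -78..-62, y -92..-20, 51 mm high. The cover's ear goes down into the 40 mm gap between them.
- cover: Grey cover plate, loose, 80 (x) by 180 (y) by 6 mm, 0.3 to 0.5 kg. Origin: centre of its underside without the ear, z up. Through holes at x = 0: round 9.6 mm at y -72, slot 9.6 (x) by 13.6 mm (y) at y +72, 0.6 mm chamfers. An ear, y -14..+14, sticks out to x = -94 mm. On the fixture its axes lie along the fixture's, ear on the bolt side.
- cover_handle (a point): Centre of the cover's black bar handle, 36 mm above the cover's underside over its origin; axes as the cover's. Bar 16 (x) by 84 (y) by 14 mm (z), on two 12 mm posts at y -32 and +32, with 23 mm free below it.
- bolt_knob (a point): Middle of the bolt's red upright knob, 12 mm diameter, 22 mm high (foot 54, top 76 mm above the table). It moves along the fixture's y, at local x -70 and y = -62 mm + travel. Axes as the fixture's. The 8 mm rod runs on 34 mm behind it (to -y), its top 50 mm above the table.
- bolt (a joint): Travel of the sliding bolt in m along the fixture's +y: 0 drawn back (tip at y -30 mm), 0.060 the end stop, tip fully in the keeper (y +30 mm). Starts at 0 to 0.010, slides with about 3 N and stays where left. The rod passes 1.8 mm above the ear of a seated cover; a cover not down blocks it.
- mirror_mount: Black mirror mount, 50x50x60 mm, loose bystander right of the fixture; origin at the centre of its underside.
- optic_box: Small clear-lidded optic box, 40x40x20 mm, loose bystander right of the fixture; origin at the centre of its underside.
- lens_tube: Black lens tube standing on end, 31 mm diameter, 52 mm high, loose bystander behind the work; origin at the centre of its underside.
- cover_ear (a point): Middle of the underside of the cover's ear, at the cover's local x = -70 mm, y = 0 (28 mm wide, 6 mm thick); axes as the cover's. On the closed fixture it lies under the bolt rod, between channel and keeper, within 14 mm of the bolt line.

How it is judged:
By the outcome, as a careful person would: the job done as asked, in the order asked, and still so for the second after the job is handed in, with the robot touching nothing.
It also fails if it takes over 61 s, if anything falls off the work surface, if the arm or the gripper's body presses on something with over 40 N, if the wrist force passes 120 N, or if a joint passes its speed limit or range.

## Working session

There is one attempt and no reset: what is moved stays moved. The work goes in short steps, Python scripts to look and compute and a shell command to move; the robot and the scene stay as the last step left them, time stands still between calls to the robot, and variables do not carry over. Pictures are saved under pics/ and viewed, at most 10 in all, crops included, and the job is handed in when it is done.

```bash
mkdir -p pics; ls; python3 - <<'E'
from cell import *
import cv2
s=sense();print(s)
for n in("scene","top"):
    c=read_camera(n);print({k:v for k,v in c.items() if k!="pixels"})
    cv2.imwrite(f"pics/{n}0.png",cv2.resize(c["pixels"][:,:,::-1],(784,588),interpolation=cv2.INTER_CUBIC))
E
```

```text
pics
{'clock': 0.0, 'joint_positions': array([-1.34501793e+00,  2.13375354e-01, -3.50751423e-02,  1.32348587e+00,
        7.14615298e-06,  1.57079373e+00]), 'qvel': array([ 0.00031566, -0.00178272, -0.00045549,  0.00203774, -0.00117949,
       -0.00127794]), 'joint_efforts': array([-1.98410431e-03, -6.86156273e+01,  4.87125564e+01,  1.72420114e-02,
       -7.82654547e-05,  4.15808563e-05]), 'position': array([ 0.11185791, -0.48697512,  0.2308002 ]), 'eef_rot': array([-3.14045262e+00, -7.14911349e-06,  2.25780986e-01]), 'wrist_force': array([ 0.65437754, -0.46896263, -0.18639543]), 'moment': array([ 0.02383564, -0.00389134, -0.02480553]), 'grip_force': 0.0, 'grip_width': 0.0853526314742117}
{'vfov': 51.12691160911897, 'cx': 283.1272591454462, 'cy': 209.41914394783583, 'eye': array([-0.22461922, -0.594449  ,  0.49110228]), 'orientation': array([-2.01226354,  0.00989452, -1.01053417])}
{'vfov': 55.957820903086976, 'cx': 290.7215121187942, 'cy': 214.14162136990024, 'eye': array([ 0.39123254, -0.09382448,  0.97659779]), 'orientation': array([-3.01349928, -0.04098953, -1.55443823])}
```

View pics/top0.png

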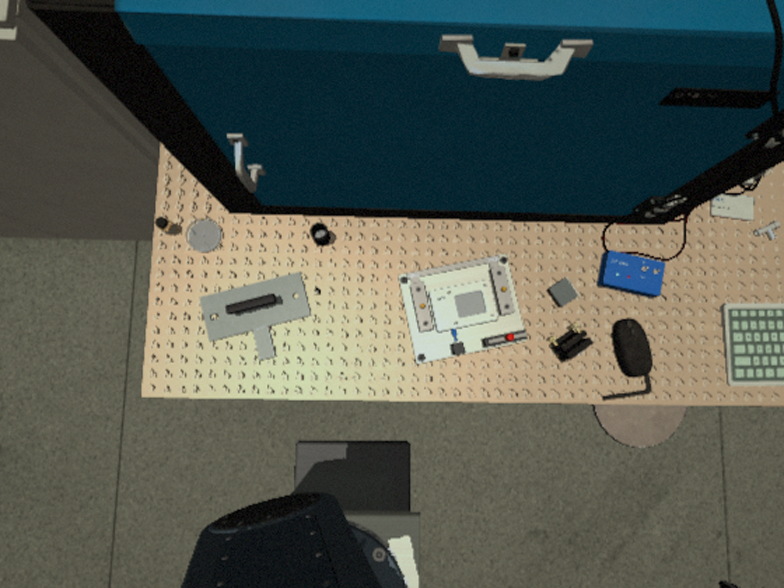

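View pics/scene0.png

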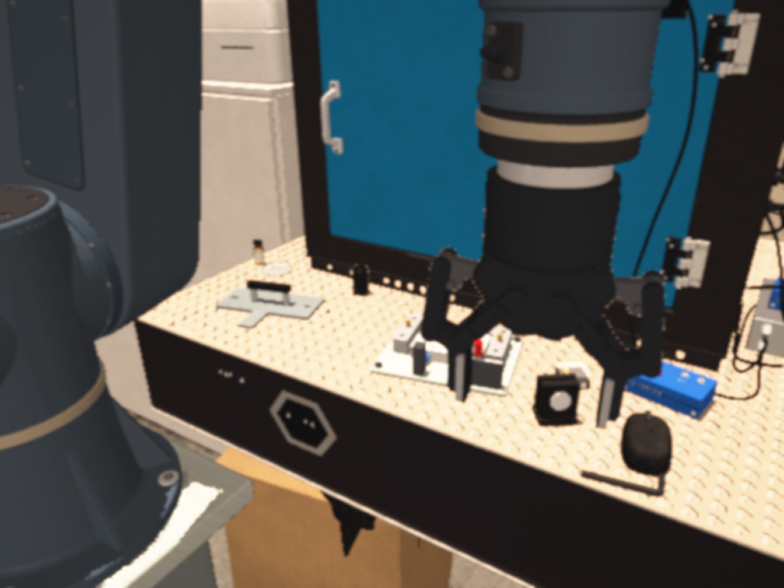

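The top view shows the cover at about (258,303) with its ear toward the robot, and the fixture at about (463,308) with the red knob at (510,337). The scene view confirms this layout. Next I'll take enlarged crops.

```bash
cat > h.py <<'E'
import numpy as np, cv2
from cell import *
from scipy.spatial.transform import Rotation as R
def ray(c,uv):
    f=210/np.tan(np.radians(c["vfov"]/2))
    return R.from_euler("xyz",c["orientation"]).apply([(uv[0]-c["cx"])/f,(uv[1]-c["cy"])/f,1])
def at(c,uv,z):
    d=ray(c,uv);e=c["eye"];return (e+d*(z-e[2])/d[2])
def px(c,p):
    f=210/np.tan(np.radians(c["vfov"]/2))
    q=R.from_euler("xyz",c["orientation"]).inv().apply(np.array(p)-c["eye"]);return q[...,:2]/q[...,2:]*f+[c["cx"],c["cy"]]
def crop(c,x,y,w,h,k,name):
    im=cv2.resize(c["pixels"][y:y+h,x:x+w,::-1],None,fx=k,fy=k,interpolation=cv2.INTER_CUBIC)
    for i in range(0,w,10): cv2.putText(im,str(x+i),(i*k,9),0,.33,(0,0,255));cv2.line(im,(i*k,10),(i*k,16),(0,0,255))
    for i in range(0,h,10): cv2.putText(im,str(y+i),(0,i*k+4),0,.33,(0,0,255));cv2.line(im,(22,i*k),(28,i*k),(0,0,255))
    cv2.imwrite(name,im)
E
python3 - <<'E'
from h import *
c=read_camera("top")
crop(c,278,178,100,84,7,"pics/f1.png");crop(c,136,188,92,74,8,"pics/c1.png")
E
```

```text
(no output)
```

View pics/f1.png

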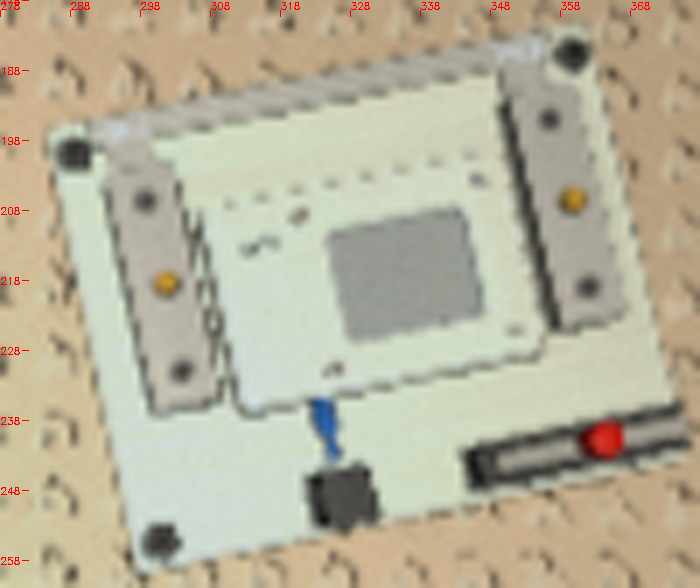

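View pics/c1.png

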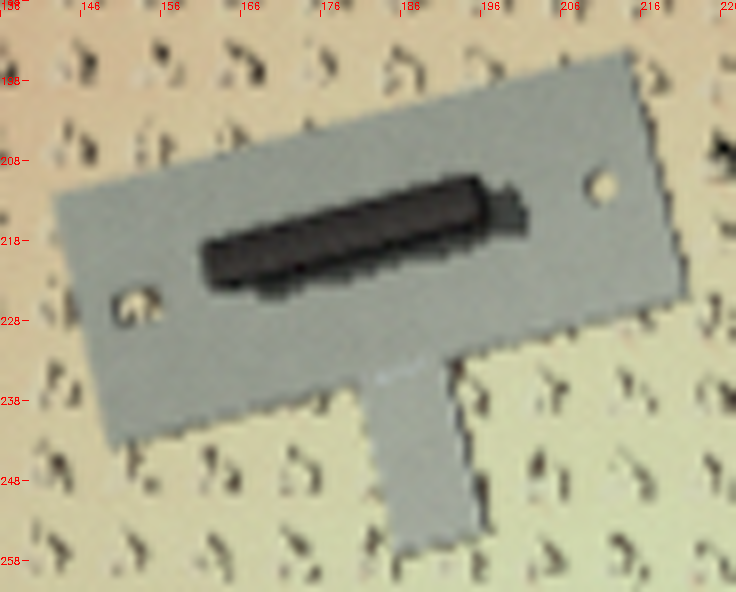

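The crops give me the pins at crop pixels (167,283) and (573,200), plus the rail screws, keeper corners and knob. They also show the cover's corners, ear and bar. I'll fit both poses from these points.

```bash
cat > fit.py <<'E'
from h import *
from scipy.optimize import least_squares
c=read_camera("top")
def o(p,k,x,y): return (np.array(p,float)+.5)/k-.5+[x,y]
def fit(loc,uv):
    loc=np.array(loc)/1000.
    def w(t): 
        C,S=np.cos(t[2]),np.sin(t[2]);return np.c_[t[0]+C*loc[:,0]-S*loc[:,1],t[1]+S*loc[:,0]+C*loc[:,1],loc[:,2]]
    r=least_squares(lambda t:(px(c,w(t))-uv).ravel(),[.4,0,0])
    print(r.x.round(4),np.degrees(r.x[2]).round(2));print((r.fun.reshape(-1,2)*7).round(1).tolist());return r.x
F=fit([(80,100,8),(80,-100,8),(-82,100,8),(-60,36,56),(-60,20,56),(-80,20,56),(-80,36,56),(0,72,34),(0,-72,34)],
 o([(50,128),(594,32),(142,570),(306,475),(365,463),(380,520),(318,532),(163.5,286),(568.5,203)],7,278,178))
Rm=lambda t:np.array([[np.cos(t),-np.sin(t)],[np.sin(t),np.cos(t)]])
for n,p,z in(("pinL",(167,283),.046),("pinR",(573,200),.046),("scrL",(163.5,286),.034),("scrR",(568.5,203),.034),("knob",(605,438),.076)):
    w=at(c,o(p,7,278,178),z)[:2];print(n,w.round(4),(Rm(F[2]).T@(w-F[:2])*1000).round(1))
K=fit([(40,90,6),(40,-90,6),(-40,-90,6),(-40,90,6),(-94,14,6),(-94,-14,6)],o([(55,195),(630,52),(688,297),(115,445),(398,556),(492,535)],8,136,188))
B=fit([(8,42,43),(8,-42,43),(-8,-42,43),(-8,42,43)],o([(202,242),(475,176),(488,222),(215,290)],8,136,188))
print("handle in cover",Rm(K[2]).T@(B[:2]-K[:2])*1000)
E
python3 fit.py
```

```text
[ 0.5085 -0.2278  0.2124] 12.17
[[-7.3, -9.6], [-6.1, -16.3], [-9.8, -1.5], [9.0, -11.3], [-3.3, -8.5], [-5.9, -6.6], [9.3, -9.2], [5.9, 29.5], [7.3, 33.8]]
pinL [ 0.5031 -0.1556] [ 9.9 71.7]
pinR [ 0.5347 -0.2946] [ 11.5 -70.9]
scrL [ 0.5035 -0.1552] [10.4 72. ]
scrR [ 0.5355 -0.2957] [ 12.1 -72.1]
knob [ 0.4513 -0.2983] [-70.7 -56.9]
[0.5008 0.1336 0.2765] 15.84
[[-0.9, -0.6], [1.4, -2.5], [4.4, 1.0], [-3.7, 2.7], [0.7, 0.8], [-1.9, -1.7]]
[0.5006 0.1335 0.2692] 15.42
[[-3.3, -0.9], [4.3, -3.8], [3.5, 1.5], [-4.5, 3.1]]
handle in cover [-0.22549757 -0.04383411]
```

```bash
sed -i 's/,(0,72,34),(0,-72,34)\]/]/; s/,(163.5,286),(568.5,203)\],7/],7/' fit.py; python3 fit.py | head -7
```

```text
[ 0.5051 -0.229   0.1983] 11.36
[[-1.8, -4.6], [1.1, -3.8], [-10.5, 5.0], [9.8, -2.1], [-2.4, 1.3], [-5.8, 3.5], [9.2, 0.1]]
pinL [ 0.5031 -0.1556] [12.5 72.3]
pinR [ 0.5347 -0.2946] [ 16.1 -70.2]
scrL [ 0.5035 -0.1552] [12.9 72.6]
scrR [ 0.5355 -0.2957] [ 16.6 -71.4]
knob [ 0.4513 -0.2983] [-66.4 -57.4]
```

Cover is at (0.501, 0.134) with yaw 15.7°. The pin midpoint is about (0.519, -0.225) with yaw about 12.8°. I'll move above the cover.

```bash
R='x'; for i in 1 2 3 4 5; do python3 -m creep '[{"xyz":[0.0207,-0.0207,0],"yaw":0,"hand":0},{"xyz":[0.0207,-0.0207,0],"yaw":0,"hand":0},{"xyz":[0.0207,-0.0207,0],"yaw":0,"hand":0},{"xyz":[0.0207,-0.0207,0],"yaw":0,"hand":0},{"xyz":[0.0207,-0.0207,0],"yaw":0,"hand":0}]' | tail -c 600; done
python3 -m creep '[{"xyz":[0,0,0],"yaw":-0.1,"hand":0},{"xyz":[0,0,0],"yaw":-0.1,"hand":0}]'; python3 -c "
from cell import *;s=sense();print(s['joint_positions'],s['eef_rot'],s['position'])"
```

```text
clock: 0.67
position: [0.19, -0.362, 0.2312]
eef_rot: [-3.142, -0.0, 0.225]
wrist_force: [1.3, 0.2, -0.2]
grip_width: 0.0853
grip_force: 0.0
clock: 1.08
position: [0.2677, -0.2379, 0.2314]
eef_rot: [3.141, -0.0, 0.225]
wrist_force: [0.6, -0.1, 0.6]
grip_width: 0.0855
grip_force: 0.0
clock: 1.5
position: [0.3455, -0.1137, 0.2314]
eef_rot: [3.141, -0.0, 0.226]
wrist_force: [0.6, -0.4, 0.5]
grip_width: 0.0853
grip_force: 0.0
clock: 1.92
position: [0.4232, 0.0104, 0.2313]
eef_rot: [3.142, -0.0, 0.226]
wrist_force: [0.3, -0.2, -0.2]
grip_width: 0.0853
grip_force: 0.0
clock: 2.33
position: [0.5028, 0.1266, 0.2312]
eef_rot: [-3.134, 0.0, 0.242]
wrist_force: [0.1, -0.3, 0.9]
grip_width: 0.0853
grip_force: 0.0
clock: 2.5
position: [0.503, 0.1253, 0.2306]
eef_rot: [-3.134, -0.001, 0.445]
wrist_force: [0.1, -0.5, 0.4]
grip_width: 0.0855
grip_force: 0.0
[0.23947213 0.2521421  0.01421975 1.33388717 0.00756542 2.93643876] [-3.13397948e+00 -5.49249174e-04  4.44620102e-01] [0.50300515 0.12527014 0.23064773]
```

```bash
for i in 1 2 ; do python3 -m creep '[{"xyz":[0,0,0],"yaw":-0.1,"hand":0},{"xyz":[0,0,0],"yaw":-0.1,"hand":0},{"xyz":[0,0,0],"yaw":-0.1,"hand":0},{"xyz":[0,0,0],"yaw":-0.1,"hand":0},{"xyz":[0,0,0],"yaw":-0.1,"hand":0}]' >/dev/null; done
python3 -m creep '[{"xyz":[0,0,0],"yaw":-0.1,"hand":0},{"xyz":[0,0,0],"yaw":-0.1,"hand":0},{"xyz":[0,0,0],"yaw":-0.1,"hand":0},{"xyz":[0,0,0],"yaw":-0.1,"hand":0},{"xyz":[0,0,0],"yaw":0,"hand":0}]';  python3 -c "
from cell import *;s=sense();print(s['joint_positions'],s['eef_rot'],s['position'])"
```

```text
clock: 3.75
position: [0.5025, 0.1242, 0.2312]
eef_rot: [-3.142, -0.007, 1.844]
wrist_force: [-0.5, 0.2, 0.2]
grip_width: 0.0853
grip_force: 0.0
[0.23781386 0.24981888 0.01254432 1.33386004 0.00745149 1.53563422] [-3.14151654 -0.00745877  1.84377075] [0.50247404 0.12421992 0.23118523]
```

```bash
python3 -m creep '[{"xyz":[0.0045,0.001,0.035],"yaw":0,"hand":0},{"xyz":[0.0045,0.001,0.035],"yaw":0,"hand":0},{"xyz":[0,0,0.035],"yaw":0,"hand":0},{"xyz":[0,0,0.035],"yaw":0,"hand":0},{"xyz":[0,0,0.035],"yaw":0,"hand":0}]'
python3 -m creep '[{"xyz":[0,0,0.008],"yaw":0,"hand":0},{"xyz":[0,0,0.008],"yaw":0,"hand":0},{"xyz":[0,0,0.008],"yaw":0,"hand":0},{"xyz":[0,0,0.008],"yaw":0,"hand":0},{"xyz":[0,0,0.007],"yaw":0,"hand":0}]'
for i in 1 2; do python3 -m creep '[{"xyz":[0,0,0],"yaw":0,"hand":200},{"xyz":[0,0,0],"yaw":0,"hand":230},{"xyz":[0,0,0],"yaw":0,"hand":255},{"xyz":[0,0,0],"yaw":0,"hand":255},{"xyz":[0,0,0],"yaw":0,"hand":255}]' 60; done
python3 - <<'E'
from h import *
s=sense();print(s['eef_rot'],s['position'])
c=read_camera("top");crop(c,136,168,92,94,6,"pics/c2.png")
E
```

```text
clock: 4.17
position: [0.5015, 0.1348, 0.0549]
eef_rot: [3.141, -0.007, 1.835]
wrist_force: [0.9, 0.2, 0.6]
grip_width: 0.0853
grip_force: 0.0
clock: 4.58
position: [0.5028, 0.1353, 0.018]
eef_rot: [3.139, -0.007, 1.838]
wrist_force: [-0.1, -0.7, -0.1]
grip_width: 0.0852
grip_force: 0.0
clock: 5.0
position: [0.502, 0.1351, 0.0178]
eef_rot: [3.141, -0.007, 1.839]
wrist_force: [-1.0, 0.8, 0.2]
grip_width: 0.0256
grip_force: 0.0
clock: 5.42
position: [0.5019, 0.135, 0.0178]
eef_rot: [3.141, -0.007, 1.839]
wrist_force: [-1.2, -1.1, 5.8]
grip_width: 0.015
grip_force: 59.5
[ 3.14091032 -0.0074035   1.83885712] [0.50188196 0.13502709 0.01780929]
```

```bash
python3 -m creep '[{"xyz":[0,0,-0.01],"yaw":0,"hand":255},{"xyz":[0,0,-0.03],"yaw":0,"hand":255},{"xyz":[0,0,-0.04],"yaw":0,"hand":255},{"xyz":[0,0,-0.035],"yaw":0,"hand":255},{"xyz":[0,0,-0.02],"yaw":0,"hand":255}]' 100
python3 -m creep '[{"xyz":[-0.01,-0.002,0],"yaw":0,"hand":255},{"xyz":[-0.02,-0.0045,0],"yaw":0,"hand":255},{"xyz":[-0.0295,-0.0065,0],"yaw":0,"hand":255},{"xyz":[-0.0295,-0.0065,0],"yaw":0,"hand":255},{"xyz":[-0.0295,-0.0065,0],"yaw":0,"hand":255}]'
python3 -m creep '[{"xyz":[-0.0295,-0.0065,0],"yaw":0,"hand":255},{"xyz":[-0.0295,-0.0065,0],"yaw":0,"hand":255},{"xyz":[-0.0295,-0.0065,0],"yaw":0,"hand":255},{"xyz":[-0.0295,-0.0065,0],"yaw":0,"hand":255},{"xyz":[-0.0295,-0.0065,0],"yaw":0,"hand":255}]' >/dev/null
python3 -m creep '[{"xyz":[-0.0295,-0.0065,0],"yaw":0,"hand":255},{"xyz":[-0.028,-0.0065,0],"yaw":0.045,"hand":255},{"xyz":[-0.02,-0.0045,0],"yaw":0,"hand":255},{"xyz":[-0.01,-0.002,0],"yaw":0,"hand":255},{"xyz":[0,0,0],"yaw":0,"hand":255}]' 
python3 -m creep '[{"xyz":[0,0,0.025],"yaw":0,"hand":255},{"xyz":[0,0,0.02],"yaw":0,"hand":255},{"xyz":[0,0,0.01],"yaw":0,"hand":255},{"xyz":[0,0,0.0],"yaw":0,"hand":255},{"xyz":[0,0,0],"yaw":0,"hand":255}]' 
python3 - <<'E'
from h import *
s=sense();print(s['eef_rot'],s['position'])
c=read_camera("top");crop(c,278,168,104,84,7,"pics/f2.png")
c=read_camera("scene");cv2.imwrite("pics/s2.png",cv2.resize(c["pixels"][170:310,240:420,::-1],None,fx=4.2,fy=4.2,interpolation=2))
E
```

```text
clock: 5.88
position: [0.5028, 0.1342, 0.1567]
eef_rot: [3.138, -0.007, 1.839]
wrist_force: [1.0, 0.3, -2.8]
grip_width: 0.0139
grip_force: 98.3
clock: 6.3
position: [0.5075, 0.0114, 0.1509]
eef_rot: [-3.141, -0.008, 1.839]
wrist_force: [1.7, 0.7, -2.7]
grip_width: 0.0139
grip_force: 98.2
clock: 7.13
position: [0.5182, -0.2294, 0.1489]
eef_rot: [-3.14, -0.008, 1.792]
wrist_force: [0.6, 0.6, -3.5]
grip_width: 0.0143
grip_force: 98.3
clock: 7.55
position: [0.5187, -0.2264, 0.0949]
eef_rot: [-3.141, -0.008, 1.795]
wrist_force: [0.8, 0.8, -2.2]
grip_width: 0.0141
grip_force: 98.1
[-3.14076139 -0.00807775  1.79457495] [ 0.51865076 -0.2264354   0.0948883 ]
```

View pics/f2.png

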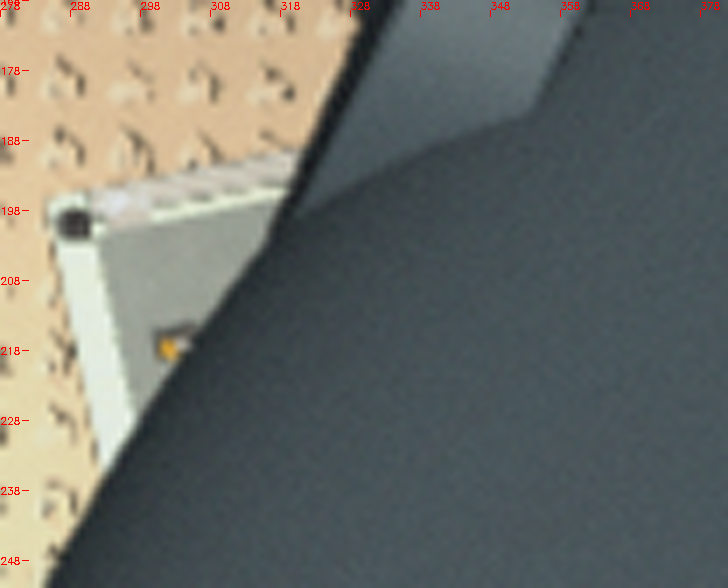

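View pics/s2.png

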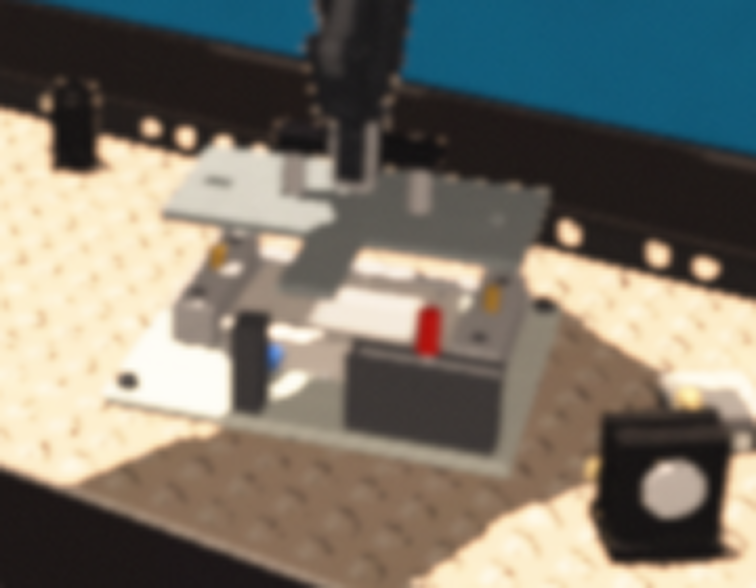

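Top view: the arm hides most of the cover. Its back-left corner shows at crop (95,236), and the slot's left end at (157,345) with the pin visible through it at (170,348). The scene view shows the cover level over the fixture with the knob drawn back. I'll compute offsets in the world frame.

```bash
python3 - <<'E'
from h import *
c=read_camera("top")
o=lambda p,k,x,y:(np.array(p,float)+.5)/k-.5+[x,y]
t=.2238;Rm=np.array([[np.cos(t),-np.sin(t)],[np.sin(t),np.cos(t)]])
T=np.array([.5187,-.2264])
pinL=at(c,o((167,283),7,278,178),.046)[:2];pinR=at(c,o((573,200),7,278,178),.046)[:2]
L=lambda w:(Rm.T@(w-T)*1000).round(1)
print("pins in tool/cover frame",L(pinL),L(pinR))
for p,z in(((95,236),.083),((157,345),.083),((170,348),.046)): print(p,z,L(at(c,o(p,7,278,168),z)[:2]))
s=read_camera("scene");print(px(s,np.array([[*pinL,.046],[*pinR,.046]])),[px(s,[*(T+Rm@np.array(q)/1000),.083]) for q in((0,72),(0,-72),(40,-90),(40,90),(-40,-90),(-40,90),(-94,0))])
E
```

```text
pins in tool/cover frame [ 0.5 72.5] [  0.5 -70.1]
(95, 236) 0.083 [39.2 90.9]
(157, 345) 0.083 [-0.1 78.5]
(170, 348) 0.046 [ 2.  71.1]
[[292.00971623 227.39547982]
 [356.97724657 237.32087127]] [array([292.12285571, 212.2427298 ]), array([358.98100858, 221.71208399]), array([370.93797533, 214.76675735]), array([290.06768078, 203.79206765]), array([364.40656728, 231.80498623]), array([277.88996499, 218.9954401 ]), array([312.51211889, 237.5330404 ])]
```

```bash
python3 -m creep '[{"xyz":[0,0.0007,0.01],"yaw":0,"hand":255},{"xyz":[0,0,0.01],"yaw":0,"hand":255},{"xyz":[0,0,0.005],"yaw":0,"hand":255},{"xyz":[0,0,0.002],"yaw":0,"hand":255},{"xyz":[0,0,0],"yaw":0,"hand":255}]'
python3 -m creep '[{"xyz":[0,0,0.001],"yaw":0,"hand":255},{"xyz":[0,0,0.001],"yaw":0,"hand":255},{"xyz":[0,0,0.001],"yaw":0,"hand":255},{"xyz":[0,0,0.001],"yaw":0,"hand":255},{"xyz":[0,0,0.001],"yaw":0,"hand":255}]'
python3 -c "
from cell import *;s=sense();print(s['moment'],s['wrist_force'],s['position'])"
```

```text
clock: 8.17
position: [0.5189, -0.2266, 0.0668]
eef_rot: [-3.14, -0.008, 1.794]
wrist_force: [-1.3, -0.1, -2.9]
grip_width: 0.0141
grip_force: 98.2
clock: 8.58
position: [0.5196, -0.2268, 0.0628]
eef_rot: [3.142, -0.007, 1.794]
wrist_force: [0.2, -0.0, -3.3]
grip_width: 0.0139
grip_force: 98.2
[-0.01076992 -0.0116871  -0.04188881] [ 0.19840345 -0.01048515 -3.26994364] [ 0.51955781 -0.22678426  0.06278059]
```

```bash
python3 -m creep '[{"xyz":[0,0,0.001],"yaw":0,"hand":255},{"xyz":[0,0,0.001],"yaw":0,"hand":255},{"xyz":[0,0,0.0],"yaw":0,"hand":255}]'
python3 -c "
from cell import *;s=sense();print(s['moment'],s['wrist_force'],s['position'])"
```

```text
clock: 8.83
position: [0.5194, -0.2267, 0.0605]
eef_rot: [-3.141, -0.008, 1.794]
wrist_force: [-0.7, 0.0, -3.3]
grip_width: 0.0143
grip_force: 98.2
[-0.00158716 -0.01936371  0.00667083] [-0.74436607  0.0469656  -3.26975143] [ 0.5194228  -0.22666626  0.06051377]
```

No contact force 3 mm below tip level, so the pins are in the holes. I'll keep lowering.

```bash
python3 -m creep '[{"xyz":[0,0,0.0015],"yaw":0,"hand":255},{"xyz":[0,0,0.0015],"yaw":0,"hand":255},{"xyz":[0,0,0.0015],"yaw":0,"hand":255},{"xyz":[0,0,0.0015],"yaw":0,"hand":255},{"xyz":[0,0,0],"yaw":0,"hand":255}]'
python3 -c "
from cell import *;s=sense();print(s['moment'],s['wrist_force'],s['position'])"
```

```text
clock: 9.25
position: [0.5193, -0.2266, 0.0544]
eef_rot: [-3.141, -0.008, 1.794]
wrist_force: [-0.7, 0.6, -4.0]
grip_width: 0.0139
grip_force: 98.2
[-0.03417942 -0.01068606 -0.05445807] [-0.66993219  0.6422776  -4.04174021] [ 0.51929702 -0.22661779  0.05435274]
```

```bash
python3 -m creep '[{"xyz":[0,0,0.001],"yaw":0,"hand":255},{"xyz":[0,0,0.001],"yaw":0,"hand":255},{"xyz":[0,0,0.0005],"yaw":0,"hand":255},{"xyz":[0,0,0],"yaw":0,"hand":255}]'
python3 -m creep '[{"xyz":[0,0,0.0005],"yaw":0,"hand":255},{"xyz":[0,0,0],"yaw":0,"hand":255}]'
python3 -c "
from cell import *;s=sense();print(s['moment'],s['wrist_force'],s['position'])"
```

```text
clock: 9.58
position: [0.5194, -0.2266, 0.0521]
eef_rot: [-3.141, -0.008, 1.794]
wrist_force: [-0.3, 0.0, -3.3]
grip_width: 0.0138
grip_force: 98.2
clock: 9.75
position: [0.5195, -0.2267, 0.0519]
eef_rot: [3.142, -0.007, 1.794]
wrist_force: [-1.2, 0.4, 0.5]
grip_width: 0.0142
grip_force: 98.8
[0.18105471 0.2930849  0.03067104] [-1.24497271  0.39633329  0.51951835] [ 0.51951247 -0.22666269  0.05193836]
```

Seated: z is 0.0519 against 0.0518 expected, and the weight is off the wrist. I'll release, lift and check.

```bash
python3 -m creep '[{"xyz":[0,0,0],"yaw":0,"hand":200},{"xyz":[0,0,0],"yaw":0,"hand":130},{"xyz":[0,0,0],"yaw":0,"hand":90},{"xyz":[0,0,0],"yaw":0,"hand":90},{"xyz":[0,0,0],"yaw":0,"hand":90}]'
python3 -m creep '[{"xyz":[0,0,-0.005],"yaw":0,"hand":90},{"xyz":[0,0,-0.015],"yaw":0,"hand":90},{"xyz":[0,0,-0.03],"yaw":0,"hand":90},{"xyz":[0,0,-0.03],"yaw":0,"hand":90},{"xyz":[0,0,-0.005],"yaw":0,"hand":255}]'
python3 -m creep '[{"xyz":[-0.025,-0.025,0],"yaw":0,"hand":255},{"xyz":[-0.025,-0.025,0],"yaw":0,"hand":255},{"xyz":[-0.025,-0.025,0],"yaw":0,"hand":255},{"xyz":[-0.004,-0.0065,0],"yaw":0,"hand":255},{"xyz":[0,0,0],"yaw":0,"hand":255}]'
python3 - <<'E'
from h import *
c=read_camera("top")
print(at(c,(571/1.4,330/1.4),.06),at(c,(550/1.4,343/1.4),.06))
a=cv2.resize(c["pixels"][170:260,278:398,::-1],None,fx=5,fy=5,interpolation=2)
s=read_camera("scene");b=cv2.resize(s["pixels"][180:300,260:400,::-1],(600,514)[:2],interpolation=2)[:, :]
a=cv2.resize(a,(380,285));b=cv2.resize(s["pixels"][180:300,260:400,::-1],(420,360),interpolation=2)
im=np.zeros((360,800,3),np.uint8);im[:285,:380]=a;im[:,380:]=b;cv2.imwrite("pics/m3.png",im)
E
```

```text
clock: 10.17
position: [0.5196, -0.2267, 0.0518]
eef_rot: [-3.142, -0.007, 1.794]
wrist_force: [-0.8, -0.4, -0.9]
grip_width: 0.055
grip_force: 0.0
clock: 10.58
position: [0.5215, -0.2282, 0.1419]
eef_rot: [3.137, -0.004, 1.794]
wrist_force: [1.3, 0.1, 0.1]
grip_width: 0.0445
grip_force: 0.0
clock: 11.0
position: [0.4562, -0.3241, 0.1363]
eef_rot: [-3.141, -0.007, 1.791]
wrist_force: [0.0, 0.3, 0.0]
grip_width: -0.0002
grip_force: 0.0
[ 0.46479917 -0.40600426  0.06      ] [ 0.44232907 -0.36995003  0.06      ]
```

View pics/m3.png

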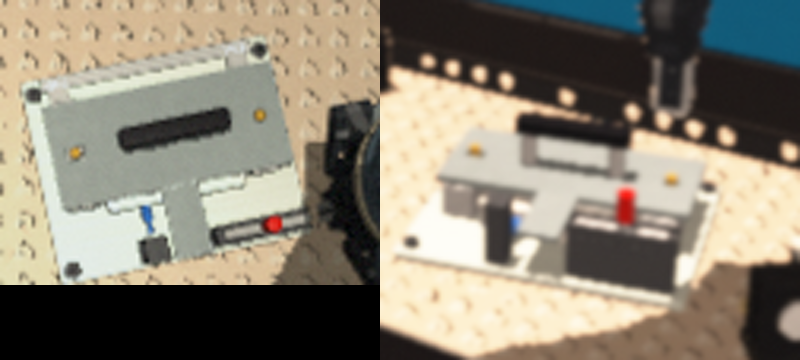

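The picture shows the cover flat with both pins through its holes, the ear between channel and keeper, and the knob at left-panel (273,224). The mirror mount is clear. I'll descend behind the knob and push.

```bash
python3 -m creep '[{"xyz":[0,0.001,0.02],"yaw":0,"hand":255},{"xyz":[0,0,0.025],"yaw":0,"hand":255},{"xyz":[0,0,0.017],"yaw":0,"hand":255},{"xyz":[0,0,0.01],"yaw":0,"hand":255},{"xyz":[0,0,0],"yaw":0,"hand":255}]'
python3 -m creep '[{"xyz":[0.003,0,0],"yaw":0,"hand":255},{"xyz":[0.004,0,0],"yaw":0,"hand":255},{"xyz":[0.004,0,0],"yaw":0,"hand":255},{"xyz":[0.004,0,0],"yaw":0,"hand":255},{"xyz":[0.004,0,0],"yaw":0,"hand":255}]'
python3 -m creep '[{"xyz":[0.005,0,0],"yaw":0,"hand":255},{"xyz":[0.005,0,0],"yaw":0,"hand":255},{"xyz":[0.005,0,0],"yaw":0,"hand":255},{"xyz":[0.005,0,0],"yaw":0,"hand":255},{"xyz":[0.005,0,0],"yaw":0,"hand":255}]'
```

```text
clock: 11.52
position: [0.4581, -0.32, 0.0623]
eef_rot: [-3.139, -0.01, 1.795]
wrist_force: [-0.8, 0.2, -0.6]
grip_width: -0.0002
grip_force: 0.0
clock: 11.93
position: [0.4549, -0.3031, 0.0652]
eef_rot: [3.14, -0.006, 1.794]
wrist_force: [3.2, -3.7, 1.7]
grip_width: 0.0
grip_force: 1.6
clock: 12.35
position: [0.4486, -0.2782, 0.0646]
eef_rot: [-3.141, -0.007, 1.794]
wrist_force: [1.7, -3.1, 1.4]
grip_width: -0.0001
grip_force: 1.6
```

```bash
python3 -m creep '[{"xyz":[0.004,0,0],"yaw":0,"hand":255},{"xyz":[0.004,0,0],"yaw":0,"hand":255},{"xyz":[0.003,0,0],"yaw":0,"hand":255},{"xyz":[0.002,0,0],"yaw":0,"hand":255},{"xyz":[0,0,0],"yaw":0,"hand":255}]'
python3 -m creep '[{"xyz":[0.001,0,0],"yaw":0,"hand":255},{"xyz":[0.001,0,0],"yaw":0,"hand":255},{"xyz":[0,0,0],"yaw":0,"hand":255}]'
```

```text
clock: 12.77
position: [0.4457, -0.2656, 0.0645]
eef_rot: [-3.141, -0.008, 1.794]
wrist_force: [1.7, -1.4, 0.7]
grip_width: 0.0001
grip_force: 0.2
clock: 13.02
position: [0.4453, -0.264, 0.0645]
eef_rot: [-3.141, -0.008, 1.794]
wrist_force: [0.6, -1.4, 1.1]
grip_width: 0.0003
grip_force: 1.1
```

```bash
for i in 1 2 3; do python3 -m creep '[{"xyz":[0.001,0,0],"yaw":0,"hand":255},{"xyz":[0.001,0,0],"yaw":0,"hand":255},{"xyz":[0,0,0],"yaw":0,"hand":255}]' | grep -E "posi|force"; done
```

```text
position: [0.4449, -0.262, 0.0645]
wrist_force: [0.7, -1.5, -0.1]
grip_force: 1.2
position: [0.4446, -0.2608, 0.0647]
wrist_force: [1.0, -8.5, -3.7]
grip_force: 4.3
position: [0.4446, -0.2603, 0.0649]
wrist_force: [3.1, -20.8, -8.1]
grip_force: 9.8
```

The force rises sharply at the expected end stop. I'll back off, clear away and look.

```bash
python3 -m creep '[{"xyz":[-0.004,0,0],"yaw":0,"hand":255},{"xyz":[-0.006,0,0],"yaw":0,"hand":255},{"xyz":[-0.006,0,-0.01],"yaw":0,"hand":255},{"xyz":[0,0,-0.03],"yaw":0,"hand":255},{"xyz":[0,0,-0.04],"yaw":0,"hand":255}]'
python3 -m creep '[{"xyz":[-0.03,-0.015,-0.015],"yaw":0,"hand":255},{"xyz":[-0.035,-0.015,-0.015],"yaw":0,"hand":255},{"xyz":[-0.035,0,0],"yaw":0,"hand":255},{"xyz":[-0.02,0,0],"yaw":0,"hand":255},{"xyz":[0,0,0],"yaw":0,"hand":255}]'
python3 - <<'E'
from h import *
c=read_camera("top");s=read_camera("scene")
a=cv2.resize(c["pixels"][175:265,275:395,::-1],(400,300),interpolation=2)
b=cv2.resize(s["pixels"][195:295,260:360,::-1],(400,400),interpolation=2)
im=np.zeros((400,800,3),np.uint8);im[:300,:400]=a;im[:,400:]=b;cv2.imwrite("pics/m4.png",im)
E
```

```text
clock: 14.18
position: [0.446, -0.2734, 0.143]
eef_rot: [-3.138, -0.012, 1.794]
wrist_force: [0.9, -0.5, -0.5]
grip_width: 0.0001
grip_force: 0.0
clock: 14.6
position: [0.4451, -0.4016, 0.1729]
eef_rot: [-3.141, -0.008, 1.791]
wrist_force: [1.1, -0.0, -0.4]
grip_width: 0.0
grip_force: 0.0
```

View pics/m4.png

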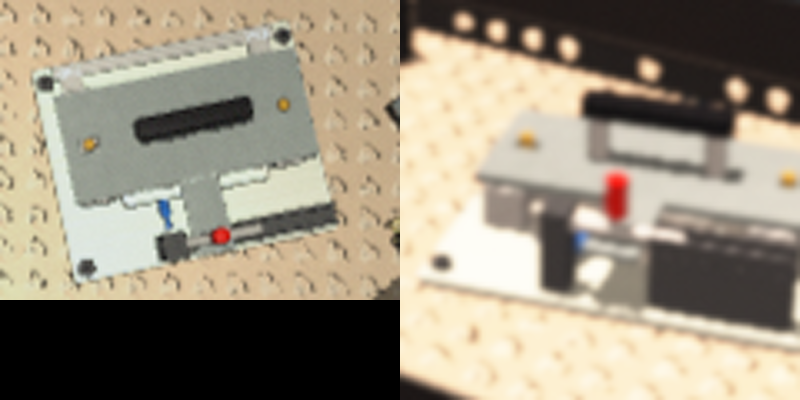

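The picture shows the cover flat with both pins through. The rod runs over the ear into the keeper, with the knob at (220,236) in the left panel. The robot is clear, so I'll hand in.

```bash
python3 -c "
from cell import *;print(sign_off())"
```

```text
the job is handed in; nothing more can be done
None
```

The cover lies flat on both rails with both pins through its holes, the bolt is pushed over the ear to its end stop in the keeper, the arm never touched the three bystanders, and I signed off with the robot clear at about 14.7 s.

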